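Line up the wing fastener and hold the gearbox cover down

ROBOT

A 6-joint arm with a two-finger parallel gripper is mounted at the origin on the work surface. World frame = base frame: x ahead of the robot, y to its left, z up, the work surface at z = 0. Lengths are in m, angles in rad, forces in N, time in s.
With the tool pointing down it reaches from about 0.35 to 0.975 m from the base axis. Payload 4.9 kg.
Tool frame: the origin (TCP) lies between the finger pads; the fingertips stand 14 mm ahead of it and the grasp point (between the pads) lies 5 mm behind it (manip.finger_overhang is the distance from the TCP to the fingertips, in m); z points along the fingers, y is the line along which they close (so a half turn about z gives the same grasp; the last joint's range is limited). The gripper opens to 85 mm and grips with 20 to 120 N. Pads are 22 mm wide; open, the fingers measure 114 mm over their backs; the gripper's body (76 mm by 85 mm) begins 54 mm behind the grasp point. The pads swing forward as they close: fully open they stand 13 mm farther back than shut.
Start: joints at [-0.119, 0.053, 1.613, -0, 1.476, -0.119], TCP at [0.625, 0, 0.245] pointing down, gripper open.
Joint ranges: [-3.01, 3.01], [-1.01, 2.22], [0.06, 2.58], [-1.02, 4.17], [0.09, 2.62], [-3.14, 3.14]. Speed limits (rad/s): [2.57, 2.57, 3.14, 3.14, 3.14, 3.14].

INTERFACE

Orientations are given as a unit quaternion [w, x, y, z].
In Python, from plant import manip, grab_frame gives the robot as it stands.
- The arm moves only by the tool servo_tool, never from a script. Its argument "deltas" is a list that holds one entry, the list of rows, each a list of 5 numbers: the opening in per cent of the stroke, from 0 (shut) to 100 (fully open), then the shift along the world's x, y, z in m, then the turn about the world's z in degrees. A call has exactly 8 rows; each row shifts and turns the commanded pose from where the row before left it; what a row does not reach is not made up. A row lasts 1/10 s, in which the tool goes at most 50 mm and 8.59 degrees, less where a joint would pass 70% of its speed; a pose out of reach is approached as far as the arm can. A call is refused whole if a number of a shift passes 0.05 or a number of a turn 8.59, either way. A call with a gripper value outside its range is refused whole. The fingers move at their own pace and stop on an object; the grip force is fixed at half the most. Time passes only in rows, so rows that do not move let the fingers close, or fill a call up. It gives the time, the measured TCP pose, the force, the opening and the grip force at its end, in the units of the state.
- manip.state(): the state, without advancing time (a new reading comes with each control period).
- grab_frame(name): name is "scene" or "side" or "wrist"; returns a dict with "pixels" (384x512x3 uint8, red, green, blue), "z_map" (384x512 float32, m along the optical axis (not along the pixel's ray), 0 where there is no reading), "fx", "fy", "cx", "cy" (pixels), "rvec" (rotation vector, rad) and "tvec" (3), from world to camera coordinates, as OpenCV has them; the wrist camera has in their place "T_tool_cam" (4x4, takes a point from camera to tool coordinates, whose origin is the TCP and whose axes are the flange's). Camera axes: x right, y down, z forward; pixel columns grow to the right and rows downward; lengths in m; the calibration is good to about 2 mm. A picture is of the moment at which its call begins: read the wrist's pose just before it.
- manip.job_done(): hands the job in; it is judged then, once.
The state is a dict: "time": time; "joint_pos": joint angles; "joint_vel": joint speeds; "joint_efforts": joint torques, N m; "tool_pos": TCP position; "tool_rot": TCP orientation; "contact_force": force on the tool from outside, world axes, zero at the start; "ft_torque": the same for the moment, N m; "gripper_width": opening from 0.0 (shut) to 1.0 (fully open); "grasp_force": force on a finger pad.
Only numpy, scipy, OpenCV 4.12 (cv2) and the standard library are available. Lean on these libraries where they do the work, as an engineer would, in place of code of your own. Each camera call takes 0.05 s, during which the arm holds its last target. There are 200 camera calls.

TASK

Close up the small open gearbox: turn the wing of its quarter-turn fastener until it points straight across the box, the way the slot in the loose cover will lie, then take the cover by its handle, lower it squarely over the box so that the wing comes up through the slot, and push it down against the rubber seal until it sits flush on the metal rim. Finish while still holding the cover pressed down with the gripper, so that a colleague can lock the wing; do not let go, and leave the other things on the bench where they are.

Things in the scene. Friction and masses are not known exactly. Their poses are not given: they have to be found in the camera images.
- gearbox: grey cast gearbox fixed to the bench, 180 (x) x 130 (y) x 60 mm high, 14 mm feet at its long sides, shaft stub on its -x side. Origin: centre of its underside; x along its length. Open top (130 x 80 mm), flat metal rim 25 mm wide at 60 mm height. The wing fastener's upright axis is at x = +50, y = 0 mm, on a bridge across the opening
- wing (a joint): quarter-turn fastener, rad, counter-clockwise from above; stiff (0.08 N m), stays where left; stops at -0.2 and 2.2. At 0 the wing's length lies along the gearbox's x (locked); at 1.571 along the gearbox's y, straight across, as the cover's slot will lie. Starts between 0.15 and 0.8
- wing_mid (a point): centre of the fastener's steel wing: upright blade 36 mm long (own x) x 8 mm thick (own y) x 24 mm high, on an 8 mm round post. Its centre is 79 mm above the bench (19 mm above the rim); the blade spans 7 to 31 mm above the rim
- seal (a joint): compression in m of the black rubber seal ring (150 x 100 mm outside, 8 mm wide) that stands 6 mm proud of the metal rim: 0 free, 0.006 level with the rim (cover flush on metal). It is springy, 1.8 N/mm; getting from free to flush takes about 12 N in all, of which the cover's own weight gives 2 to 4 N
- cover_grip (a point): centre of the cover's handle, a straight square bar along the cover's x, 76 mm long, 14 mm thick, 14 mm high, over the plate's middle on two posts at x = +-30 mm; 31 mm above the plate's underside (bar from 24 to 38). Axes: z up, +x towards the slot end. With the cover flush it is 91 mm above the bench over the gearbox's centre, cover x along gearbox x
- cover_slot (a point): centre of the cover's only slot, a through opening 18 mm (x) by 50 mm (y), at x = +50 mm of the cover. The wing passes through it only when turned to lie along the slot
- cover: loose cover, aluminium plate 164 (x) x 114 (y) x 5 mm, about 0.3 kg, lying flat on the bench with its handle up; origin at the centre of the plate's underside
- sleeve: plain bronze valve sleeve, upright tube 48 mm across, 70 mm tall; bystander, origin at its underside's centre or thereabouts
- spool_a: hardened steel spool, upright, 28 mm across, 75 mm tall, with two waists; bystander, origin at its underside's centre or thereabouts
- spool_b: hardened steel spool, same as the other; bystander, origin at its underside's centre or thereabouts
- lap_plug: black cast-iron lap plug, 44 mm across, 64 mm tall, with a narrower neck on top; bystander, origin at its underside's centre or thereabouts
- nylon_block: yellow nylon pressing block, 60 x 45 x 35 mm; bystander, origin at its underside's centre or thereabouts
- spanner: steel spanner lying flat; bystander, origin at its underside's centre or thereabouts
- collar: low steel collar, 40 mm across, 16 mm tall; bystander, origin at its underside's centre or thereabouts
Not all that is in view belongs to the job. Leave any blue or brown look-alike of the cover alone.

How it is judged:
On the way, in this order (a step that is already met when the one before it is completed fails the run):
1. the wing is turned to lie straight across the gearbox (angle between the x axis of wing_mid and the y axis of gearbox, either way round below 0.2 rad), for 0.2 s.
2. the cover is over the gearbox with the wing through its slot, resting on the seal (horizontal distance between cover_slot and wing_mid below 0.01 m and x of cover_grip in the frame of gearbox between -0.008 and 0.008 m and y of cover_grip in the frame of gearbox between -0.008 and 0.008 m and angle between the x axis of cover_grip and the x axis of gearbox, either way round below 0.12 rad and z of cover_grip in the frame of gearbox below 0.1 m and angle between cover_grip's own z axis and vertical below 0.1 rad), for 0.2 s.
At the end, for the whole second after the job is handed in: cover within 8 mm of centre each way, 0.12 rad of square, 0.05 rad of level; wing within 0.2 rad of straight across and up through the slot (centres within 10 mm); seal pressed in over 4.5 mm, handle centre under 93.5 mm above the gearbox foot; fingers on the cover with over 2 N (horizontal distance between cover_slot and wing_mid below 0.01 m and x of cover_grip in the frame of gearbox between -0.008 and 0.008 m and y of cover_grip in the frame of gearbox between -0.008 and 0.008 m and angle between the x axis of cover_grip and the x axis of gearbox, either way round below 0.12 rad and angle between the x axis of wing_mid and the y axis of gearbox, either way round below 0.2 rad and value of joint seal above 0.0045 m and z of cover_grip in the frame of gearbox below 0.0935 m and angle between cover_grip's own z axis and vertical below 0.05 rad and contact force between the fingers and cover above 2 N); the arm keeps its last pose, push and grip.
It fails at once if a bystander is moved by more than 30 mm (distance of any of sleeve, spool_a, spool_b, lap_plug, nylon_block, spanner, collar from where it was at the start of the episode above 0.03 m).
It also fails if it takes over 59 s, if anything falls off the work surface, if the arm or the gripper's body presses on something with over 40 N, if the wrist force passes 120 N, or if a joint passes its speed limit or range.

## Working session

There is one attempt and no reset: what is moved stays moved. The work goes in short steps, Python scripts to look and compute and a tool call to move; the robot and the scene stay as the last step left them, time stands still between calls to the robot, and variables do not carry over. Pictures are saved under pics/ and viewed, at most 10 in all, crops included, and the job is handed in when it is done.

Besides the shell and the picture viewer there is one more tool, called after "Emit:" as name(argument=value, ...), one argument or row to a line, values as JSON. servo_tool: Moves the arm, as the interface text tells. Its arguments: {"type":"object","properties":{"deltas":{"type":"array"}},"required":["deltas"]}

```bash
mkdir -p pics; cat > h.py <<'E'
import numpy as np, cv2
from plant import manip, grab_frame
from scipy.spatial.transform import Rotation as R
def cloud(name):
    s=manip.state(); f=grab_frame(name); z=f["z_map"]; v,u=np.mgrid[:384,:512]
    P=np.stack([(u-f["cx"])/f["fx"]*z,(v-f["cy"])/f["fy"]*z,z],-1)
    if name=="wrist":
        T=f["T_tool_cam"]; q=s["tool_rot"]; Rt=R.from_quat([q[1],q[2],q[3],q[0]]).as_matrix()
        W=(P@T[:3,:3].T+T[:3,3])@Rt.T+np.array(s["tool_pos"])
    else:
        M=R.from_rotvec(np.ravel(f["rvec"])).as_matrix(); W=(P-np.ravel(f["tvec"]))@M
    W[z==0]=np.nan
    return f["pixels"],W
def save(n,p): cv2.imwrite(n,cv2.cvtColor(p,cv2.COLOR_RGB2BGR))
E
python3 - <<'E'
from h import *
ims=[]
for n in ["scene","side","wrist"]:
    p,W=cloud(n); np.savez(n,p=p,W=W); ims.append(p)
    print(n,[(u,v,W[v,u].round(3).tolist()) for u,v in [(256,192),(100,200),(400,200)]])
save("pics/a.png",cv2.resize(ims[0],(800,600))); save("pics/b.png",np.hstack(ims[1:])[:, :][:, ::1] if 0 else cv2.resize(np.vstack(ims[1:]),(400,600)))
print(manip.state())
E
```

```text
scene [(256, 192, [0.449, 0.015, 0.004]), (100, 200, [0.481, -0.496, 0.001]), (400, 200, [0.477, 0.481, 0.001])]
side [(256, 192, [0.646, 0.087, -0.0]), (100, 200, [0.275, 0.424, -0.001]), (400, 200, [0.885, -0.291, 0.027])]
wrist [(256, 192, [0.62, -0.041, 0.0]), (100, 200, [0.423, -0.051, 0.0]), (400, 200, [0.802, -0.052, 0.0])]
{'time': 0.15, 'joint_pos': array([-1.18979268e-01,  5.32072732e-02,  1.61397419e+00,  3.54145413e-07,
        1.47600203e+00, -1.18987159e-01]), 'joint_vel': array([ 0.00099092, -0.00303101, -0.00415044,  0.00095444,  0.00048688,
       -0.00010155]), 'joint_efforts': array([ 5.10442842e-04, -3.94241810e+01, -3.70721948e+01, -1.15854355e-04,
        4.61802789e-03,  5.00508997e-05]), 'tool_pos': array([6.24537354e-01, 6.87744528e-05, 2.44346775e-01]), 'tool_rot': array([-6.25342339e-04,  7.07103779e-01,  7.07109336e-01, -4.91567116e-04]), 'contact_force': array([ 0.3080116 , -0.09260692, -0.32453182]), 'ft_torque': array([-0.05683973,  0.035732  ,  0.09976739]), 'grasp_force': 0.0, 'gripper_width': 0.9975831469040596}
```

View pics/a.png

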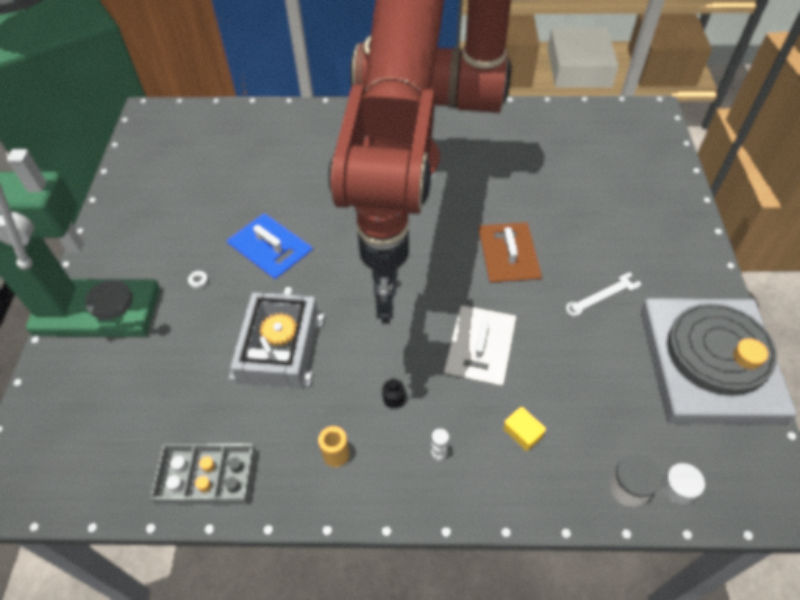

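View pics/b.png

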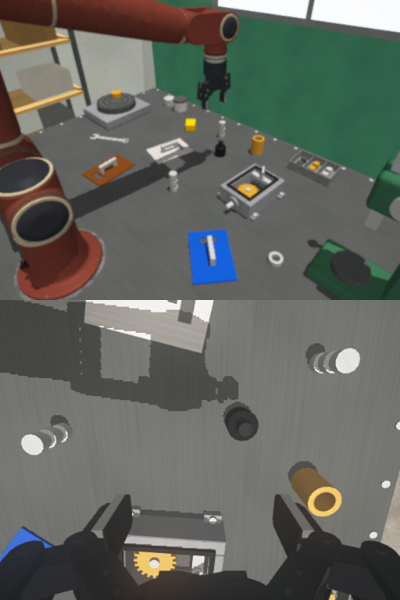

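The scene picture (800x600) shows the gearbox at (275,340) with the wing at about (265,350) and its stub towards the robot. The white-metal cover is at (482,343), with its slot at the lower end (475,365). Next I'll fit both from the depth data.

```bash
cat > fit.py <<'E'
from h import *
def rect(W,m):
    Q=W[m]; r=cv2.minAreaRect((Q[:,:2]*1000).astype(np.float32)); return len(Q),np.round(r[0],1),np.round(r[1],1),round(r[2],2),Q[:,2].mean().round(4)
def comp(m):
    n,l,s,_=cv2.connectedComponentsWithStats(m.astype(np.uint8)); return l==1+np.argmax(s[1:,4])
def box(W,x0,x1,y0,y1,z0,z1):
    return comp((W[...,0]>x0)&(W[...,0]<x1)&(W[...,1]>y0)&(W[...,1]<y1)&(W[...,2]>z0)&(W[...,2]<z1))
E
python3 - <<'E'
from fit import *
d=np.load("scene.npz"); p,W=d["p"],d["W"]
print([W[v*384//600,u*512//800].round(3) for u,v in [(275,375),(265,352),(482,343),(470,365),(240,345)]])
B=(0.4,0.9,-0.4,-0.05)
print("rim",rect(W,box(W,*B,.052,.07)))
print("wing",rect(W,box(W,*B,.074,.1)))
for s in ("scene",):
  C=(0.4,0.85,0.07,0.27)
  br=p.min(-1)>110
  m=comp((W[...,0]>C[0])&(W[...,0]<C[1])&(W[...,1]>C[2])&(W[...,1]<C[3])&br)
  print("plate",rect(W,m&(W[...,2]<.012)),"handle",rect(W,box(W,.55,.8,.08,.26,.027,.06)))
c=np.hstack([p[160:260,130:230],p[170:270,260:360]]); save("pics/c.png",cv2.resize(c,(800,400),interpolation=cv2.INTER_CUBIC))
E
```

```text
[array([ 0.655, -0.216,  0.044]), array([ 0.613, -0.24 ,  0.059]), array([0.578, 0.175, 0.042]), array([0.604, 0.153, 0.003]), array([ 0.597, -0.289,  0.062])]
rim (1413, array([ 563.4, -227.4]), array([130.9, 188.8]), 85.44, np.float64(0.0616))
wing (43, array([ 616.4, -231.2]), array([38.1,  8.3]), 29.46, np.float64(0.089))
plate (6966, array([625. , 170.4]), array([450. , 199.2]), 0.07, np.float64(0.0023)) handle (286, array([749.2, 243.6]), array([59.5, 45.4]), 41.93, np.float64(0.0358))
```

View pics/c.png

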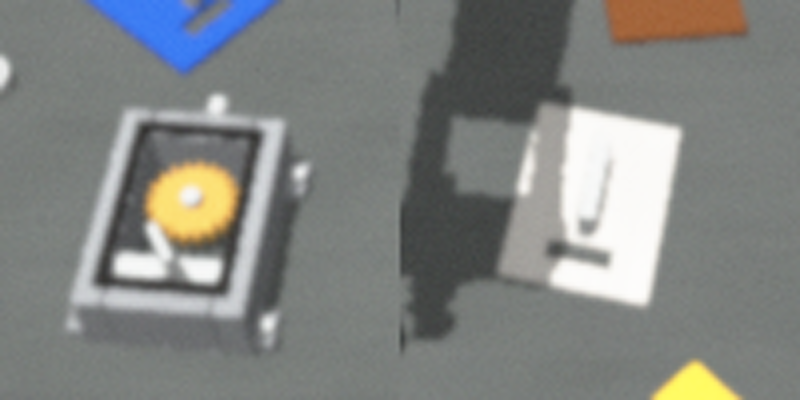

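The gearbox fits with its centre at (0.563,-0.227) and its long axis at -4.6°. The wing is at about (0.615,-0.231) and lies at 29.5° in world axes, so it needs about +56°. I'll move above it with the closing line perpendicular to the blade.

Emit:
servo_tool(
  deltas=[
    [[45, -0.004, -0.031, 0, -7.5], [45, -0.004, -0.031, 0, -7.5], [45, -0.004, -0.031, 0, -7.5], [45, -0.004, -0.031, 0, -7.5], [45, -0.004, -0.031, 0, -7.5], [45, -0.004, -0.031, 0, -7.5], [45, -0.004, -0.031, 0, -7.5], [45, -0.004, -0.031, 0, -7.5]],
  ],
)

```text
time: 0.95
tool_pos: [0.5925, -0.2492, 0.2448]
tool_rot: [-0.0, 0.967, 0.256, -0.0]
contact_force: [0.7, 0.1, -0.2]
gripper_width: 0.45
grasp_force: 0.0
```

```bash
python3 - <<'E'
from fit import *
p,W=cloud("wrist"); s=manip.state(); print(s["tool_pos"],s["tool_rot"])
B=(0.4,0.75,-0.36,-0.1)
print("rim",rect(W,box(W,*B,.054,.07))); print("wing",rect(W,box(W,.56,.66,-.28,-.18,.076,.1)))
save("pics/d.png",p)
W2=cloud("scene"); p2,W2=W2
np.savez("scene2",p=p2,W=W2)
m=box(W2,.48,.68,.08,.27,.03,.06);print("handle",rect(W2,m)); 
C=(W2[...,0]>.47)&(W2[...,0]<.69)&(W2[...,1]>.08)&(W2[...,1]<.27)&(p2.min(-1)>150)
print("plate",rect(W2,comp(C)&(W2[...,2]<.012)))
E
```

```text
[ 0.59161959 -0.25360511  0.24472124] [ 0.00138603  0.9675652   0.25261556 -0.00102175]
rim (11993, array([ 565.7, -226.5]), array([130.4, 179.7]), 85.07, np.float64(0.0615))
wing (362, array([ 615.7, -230.1]), array([35.4,  7.5]), 29.52, np.float64(0.0909))
handle (105, array([556.7, 177.4]), array([14.2, 78.9]), 76.22, np.float64(0.0387))
plate (1634, array([554.1, 178.1]), array([122.5, 179.7]), 76.82, np.float64(0.0055))
```

View pics/d.png

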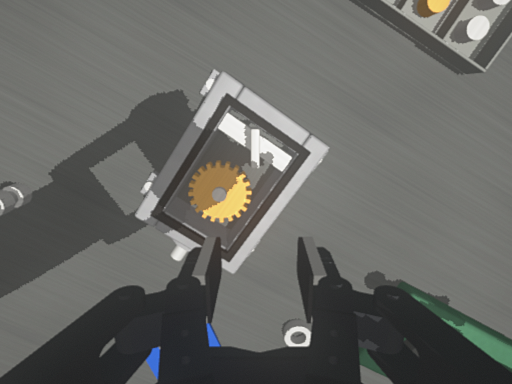

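The wrist view shows the box with the wing at pixel (255,147). The fit agrees: box centre (0.5657,-0.2265) at -4.9°, size 180x130, wing at (0.6156,-0.2303) and 29.5°. I'll approach to a hover and read the pose.

Emit:
servo_tool(
  deltas=[
    [[45, 0.006, 0.005, -0.025, 0], [45, 0.006, 0.005, -0.025, 0], [45, 0.006, 0.005, -0.025, 0], [45, 0.005, 0.005, -0.025, 0], [45, 0, 0, -0.02, 0], [45, 0, 0, 0, 0], [45, 0, 0, 0, 0], [45, 0, 0, 0, 0]],
  ],
)

```text
time: 1.85
tool_pos: [0.6169, -0.2282, 0.1272]
tool_rot: [0.001, 0.966, 0.259, 0.001]
contact_force: [0.3, 0.7, 0.7]
gripper_width: 0.452
grasp_force: 0.0
```

Emit:
servo_tool(
  deltas=[
    [[45, -0.001, -0.002, -0.014, 0], [45, 0, 0, -0.014, 0], [45, 0, 0, -0.014, 0], [45, 0, 0, 0, 0], [0, 0, 0, 0, 0], [0, 0, 0, 0, 0], [0, 0, 0, 0, 0], [0, 0, 0, 0, 0]],
  ],
)

```text
time: 2.65
tool_pos: [0.6158, -0.2311, 0.0839]
tool_rot: [0.001, 0.966, 0.259, 0.001]
contact_force: [3.4, -4.1, -4.3]
gripper_width: 0.077
grasp_force: 60.9
```

Emit:
servo_tool(
  deltas=[
    [[0, 0, 0, 0, 7], [0, 0, 0, 0, 8], [0, 0, 0, 0, 8], [0, 0, 0, 0, 8], [0, 0, 0, 0, 8], [0, 0, 0, 0, 8], [0, 0, 0, 0, 8.5], [0, 0, 0, 0, 0]],
  ],
)

```text
time: 3.45
tool_pos: [0.6154, -0.2309, 0.0839]
tool_rot: [0.001, 0.734, 0.679, -0.0]
contact_force: [1.1, -4.5, -2.5]
gripper_width: 0.076
grasp_force: 61.1
```

Emit:
servo_tool(
  deltas=[
    [[0, 0, 0, 0, 0], [0, 0, 0, 0, 0], [45, 0, 0, 0, 0], [45, 0, 0, 0, 0], [45, 0, 0, 0, 0], [45, 0, 0, 0.02, 0], [45, 0, 0, 0.04, 0], [45, 0, 0.02, 0.05, 0]],
  ],
)

```text
time: 4.25
tool_pos: [0.6136, -0.2118, 0.1887]
tool_rot: [-0.002, 0.735, 0.678, -0.001]
contact_force: [0.1, 0.0, 0.7]
gripper_width: 0.451
grasp_force: 0.0
```

Emit:
servo_tool(
  deltas=[
    [[60, -0.002, 0.03, 0.015, 8.1], [60, -0.002, 0.038, 0.015, 8.1], [60, -0.002, 0.038, 0.015, 8.1], [60, -0.002, 0.038, 0.01, 8.1], [60, -0.002, 0.038, 0, 8.1], [60, -0.002, 0.038, 0, 8.1], [60, -0.002, 0.038, 0, 8.1], [60, -0.002, 0.038, 0, 8.1]],
  ],
)

```text
time: 5.05
tool_pos: [0.5984, 0.0864, 0.245]
tool_rot: [-0.0, 0.254, 0.967, 0.0]
contact_force: [0.6, -0.2, -0.3]
gripper_width: 0.602
grasp_force: 0.0
```

Emit:
servo_tool(
  deltas=[
    [[60, 0, 0.038, 0, 8.1], [60, 0, 0.038, 0, 8.1], [60, 0, 0, 0, 0], [60, 0, 0, 0, 0], [60, 0, 0, 0, 0], [60, 0, 0, 0, 0], [60, 0, 0, 0, 0], [60, 0, 0, 0, 0]],
  ],
)

```text
time: 5.85
tool_pos: [0.5991, 0.1598, 0.2447]
tool_rot: [-0.0, 0.118, 0.993, -0.0]
contact_force: [-0.3, -0.1, -0.5]
gripper_width: 0.6
grasp_force: 0.0
```

```bash
python3 - <<'E'
from fit import *
p,W=cloud("wrist"); s=manip.state(); print(s["tool_pos"],s["tool_rot"],s["joint_pos"])
m=box(W,.45,.7,.05,.3,.032,.06);print("handle",rect(W,m))
m2=box(W,.42,.72,.04,.3,.0032,.009);print("plate",rect(W,m2))
p2,W2=cloud("scene")
print("wing",rect(W2,box(W2,.56,.66,-.28,-.18,.076,.1)))
save("pics/e.png",p)
E
```

```text
[0.59907828 0.15994458 0.24475899] [-3.34933075e-07  1.18100753e-01  9.93001617e-01 -7.48255829e-06] [ 1.40952331e-01  4.15299996e-02  1.62535579e+00 -1.43591734e-05
  1.47471135e+00 -1.19308856e+00]
handle (968, array([555.6, 178.8]), array([13.6, 74.7]), 76.38, np.float64(0.0382))
plate (12813, array([555.5, 178.6]), array([114.2, 163.9]), 76.38, np.float64(0.0053))
wing (64, array([ 616.5, -231.8]), array([10. , 35.2]), 2.77, np.float64(0.0872))
```

View pics/e.png

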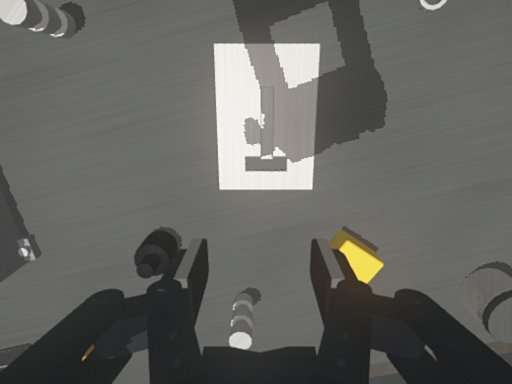

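The cover is centred at (0.5555,0.1787) at -13.6°, with the slot towards +x (pixel (266,163)), and the sizes match. The tool is already lined up with it, so I'll descend and grasp.

Emit:
servo_tool(
  deltas=[
    [[60, -0.011, 0.005, -0.04, 0], [60, -0.011, 0.005, -0.04, 0], [60, -0.011, 0.005, -0.04, 0], [60, -0.0105, 0.004, -0.04, 0], [60, 0, 0, -0.03, 0], [60, 0, 0, -0.02, 0], [60, 0, 0, -0.007, 0], [60, 0, 0, 0, 0]],
  ],
)

```text
time: 6.75
tool_pos: [0.5549, 0.1793, 0.0268]
tool_rot: [-0.001, 0.118, 0.993, -0.0]
contact_force: [-0.2, 0.4, -0.6]
gripper_width: 0.598
grasp_force: 0.0
```

Emit:
servo_tool(
  deltas=[
    [[60, 0, 0, 0, 0], [0, 0, 0, 0, 0], [0, 0, 0, 0, 0], [0, 0, 0, 0, 0], [0, 0, 0, 0, 0], [0, 0, 0, 0, 0], [0, 0, 0, 0, 0], [0, 0, 0, 0, 0]],
  ],
)

```text
time: 7.55
tool_pos: [0.5565, 0.1797, 0.0292]
tool_rot: [0.001, 0.118, 0.993, 0.0]
contact_force: [-0.2, -0.6, 5.5]
gripper_width: 0.147
grasp_force: 61.0
```

Emit:
servo_tool(
  deltas=[
    [[0, 0, 0, 0.01, 0], [0, 0, 0, 0.02, 0], [0, 0, 0, 0.03, 0], [0, 0, 0, 0.03, 0], [0, 0, 0, 0.03, 0], [0, 0, 0, 0.02, 0], [0, 0, 0, 0.01, 0], [0, 0, 0, 0, 0]],
  ],
)

```text
time: 8.35
tool_pos: [0.5559, 0.1797, 0.1789]
tool_rot: [0.001, 0.118, 0.993, 0.0]
contact_force: [-0.2, 1.0, -3.0]
gripper_width: 0.148
grasp_force: 59.9
```

Emit:
servo_tool(
  deltas=[
    [[0, 0, -0.01, 0, 0], [0, 0.001, -0.02, 0, 1], [0, 0.001, -0.03, 0, 1], [0, 0.001, -0.03, 0, 1], [0, 0.001, -0.035, 0, 1], [0, 0.001, -0.035, 0, 1], [0, 0.001, -0.035, 0, 1], [0, 0.001, -0.035, 0, 1]],
  ],
)

```text
time: 9.15
tool_pos: [0.5608, -0.0522, 0.1752]
tool_rot: [-0.002, 0.056, 0.998, 0.0]
contact_force: [0.3, 0.8, -3.8]
gripper_width: 0.148
grasp_force: 59.8
```

Emit:
servo_tool(
  deltas=[
    [[0, 0.001, -0.035, 0, 1], [0, 0.0015, -0.035, 0, 0.7], [0, 0, -0.035, 0, 0], [0, 0, -0.03, 0, 0], [0, 0, -0.025, 0, 0], [0, 0, -0.012, 0, 0], [0, 0, -0.004, 0, 0], [0, 0, 0, 0, 0]],
  ],
)

```text
time: 9.95
tool_pos: [0.5644, -0.2261, 0.1766]
tool_rot: [-0.001, 0.042, 0.999, 0.001]
contact_force: [-0.6, 0.8, -3.3]
gripper_width: 0.148
grasp_force: 59.8
```

```bash
python3 - <<'E'
from fit import *
p,W=cloud("wrist"); s=manip.state(); print(s["tool_pos"],s["tool_rot"],s["contact_force"],s["ft_torque"])
z=W[...,2]
C=(abs(W[...,0]-.56)<.14)&(abs(W[...,1]+.225)<.09)
print(np.histogram(z[C],bins=np.arange(0,.26,.01)))
q,V=cloud("side"); q2,V2=cloud("scene"); np.savez("now",p=p,W=W,V=V,V2=V2,q2=q2)
save("pics/f.png",np.hstack([cv2.resize(p,(400,300)),cv2.resize(q[100:250,230:430],(400,300))]))
E
```

```text
[ 0.56463846 -0.22559598  0.17692408] [-6.23822130e-04  4.16966304e-02  9.99129949e-01  5.89609899e-04] [-0.20743879  0.02265972 -2.74377818] [ 0.04717543 -0.04540588 -0.0001742 ]
(array([ 8182,     0,     1,   692,   239,   795,   329,     0,     0,
           0,     0,     0,     0,     0,    31, 39769,   209,   636,
        5388,   870,  1711,  6077,  5666,  8501, 10261]), array([0.  , 0.01, 0.02, 0.03, 0.04, 0.05, 0.06, 0.07, 0.08, 0.09, 0.1 ,
       0.11, 0.12, 0.13, 0.14, 0.15, 0.16, 0.17, 0.18, 0.19, 0.2 , 0.21,
       0.22, 0.23, 0.24, 0.25]))
```

View pics/f.png

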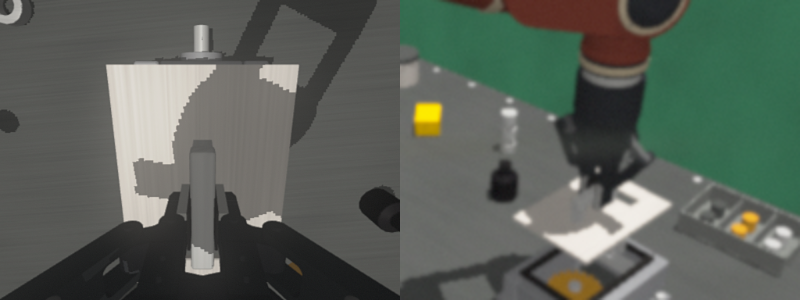

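The wrist and side views show the cover held level above the box, aligned with the shaft stub at (203,35) in the left half. I'll measure how the cover sits in the world from the plate's edges.

```bash
cat > cov.py <<'E'
from fit import *
def cov(W,c,th,zp):
    a=np.radians(th); ex=np.array([np.cos(a),np.sin(a)]); ey=np.array([-ex[1],ex[0]])
    m=box(W,c[0]-.13,c[0]+.13,c[1]-.11,c[1]+.11,zp-.006,zp+.006); Q=W[m]; d=Q[:,:2]-c; X,Y=d@ex,d@ey
    A=np.c_[Q,np.ones(len(Q))]; k=np.linalg.lstsq(np.c_[X,Y,np.ones(len(Q))],Q[:,2],rcond=None)[0]
    def edge(t,s,lo,hi,sg):
        b=np.arange(lo,hi,.004); P=[(x,(s[(t>=x)&(t<x+.004)]*sg).max()*sg) for x in b if ((t>=x)&(t<x+.004)).sum()>3]
        P=np.array(P); f=np.polyfit(P[:,0],P[:,1],1); return f[1].round(4),np.degrees(f[0]).round(2)
    return len(Q),"tilt/z",k.round(4),"x-",edge(Y,X,-.045,.045,-1),"x+",edge(Y,X,-.045,.045,1),"y-",edge(X,Y,-.07,-.02,-1),"y+",edge(X,Y,-.07,-.02,1)
E
python3 - <<'E'
from cov import *
d=np.load("now.npz"); c=np.array([.5657,-.2265])
for k in ("W","V2","V"): print(k,cov(d[k],c,-4.93,.153))
V=d["V2"]; q=d["q2"]
m=(abs(V[...,0]-.615)<.03)&(abs(V[...,1]+.231)<.05)&(V[...,2]<.13)
print("slot px (scene)",m.sum())
E
```

```text
W (39264, 'tilt/z', array([-0.0037, -0.0002,  0.1528]), 'x-', (np.float64(-0.0835), np.float64(0.27)), 'x+', (np.float64(0.0067), np.float64(0.56)), 'y-', (np.float64(-0.0567), np.float64(0.07)), 'y+', (np.float64(0.0578), np.float64(0.17)))
V2 (1238, 'tilt/z', array([-0.0041, -0.0028,  0.1543]), 'x-', (np.float64(-0.0239), np.float64(-49.18)), 'x+', (np.float64(0.0805), np.float64(-0.18)), 'y-', (np.float64(-0.0972), np.float64(-123.96)), 'y+', (np.float64(0.0564), np.float64(-0.22)))
V (1555, 'tilt/z', array([-0.0011,  0.0015,  0.1514]), 'x-', (np.float64(-0.0843), np.float64(0.08)), 'x+', (np.float64(0.0434), np.float64(-70.95)), 'y-', (np.float64(-0.0565), np.float64(-1.04)), 'y+', (np.float64(0.0523), np.float64(-5.12)))
slot px (scene) 465
```

The offset is -1.5 mm in x and +0.5 mm in y, and the angle and level are good. I'll correct that while lowering to just above the wing.

Emit:
servo_tool(
  deltas=[
    [[0, 0.0015, -0.0005, 0, 0], [0, 0, 0, -0.01, 0], [0, 0, 0, -0.015, 0], [0, 0, 0, -0.015, 0], [0, 0, 0, -0.01, 0], [0, 0, 0, 0, 0], [0, 0, 0, 0, 0], [0, 0, 0, 0, 0]],
  ],
)

```text
time: 10.9
tool_pos: [0.567, -0.2273, 0.1285]
tool_rot: [0.001, 0.042, 0.999, -0.0]
contact_force: [-0.4, -0.0, -2.6]
gripper_width: 0.146
grasp_force: 59.7
```

```bash
python3 - <<'E'
from cov import *
p,W=cloud("wrist"); s=manip.state(); print(s["tool_pos"],s["tool_rot"],s["contact_force"])
print(cov(W,np.array([.5657,-.2265]),-4.93,s["tool_pos"][2]-.024))
print("rim",rect(W,box(W,.4,.75,-.36,-.1,.054,.068)))
E
```

```text
[ 0.56706819 -0.22730602  0.1287364 ] [ 8.03261061e-04  4.19348155e-02  9.99119954e-01 -3.79475749e-04] [ 0.82292396  0.16963501 -3.09845119]
(39316, 'tilt/z', array([-0.0005, -0.0018,  0.1047]), 'x-', (np.float64(-0.0809), np.float64(-0.02)), 'x+', (np.float64(0.0086), np.float64(2.33)), 'y-', (np.float64(-0.0577), np.float64(-0.01)), 'y+', (np.float64(0.0565), np.float64(-0.2)))
rim (2973, array([ 479.5, -219.7]), array([129.5,   8. ]), 84.84, np.float64(0.06))
```

Emit:
servo_tool(
  deltas=[
    [[0, -0.0005, 0.0005, -0.003, 0], [0, 0, 0, -0.005, 0], [0, 0, 0, -0.005, 0], [0, 0, 0, -0.005, 0], [0, 0, 0, -0.005, 0], [0, 0, 0, -0.005, 0], [0, 0, 0, -0.003, 0], [0, 0, 0, 0, 0]],
  ],
)

```text
time: 11.75
tool_pos: [0.5656, -0.2262, 0.0959]
tool_rot: [-0.001, 0.042, 0.999, 0.0]
contact_force: [-0.1, 0.3, -2.8]
gripper_width: 0.151
grasp_force: 59.8
```

The cover has passed the wing top with no force. Next I'll press down.

Emit:
servo_tool(
  deltas=[
    [[0, 0, 0, -0.002, 0], [0, 0, 0, -0.002, 0], [0, 0, 0, -0.001, 0], [0, 0, 0, 0, 0], [0, 0, 0, 0, 0], [0, 0, 0, 0, 0], [0, 0, 0, 0, 0], [0, 0, 0, 0, 0]],
  ],
)

```text
time: 12.55
tool_pos: [0.5663, -0.2266, 0.0922]
tool_rot: [0.0, 0.042, 0.999, -0.0]
contact_force: [-2.0, 0.6, 3.9]
gripper_width: 0.154
grasp_force: 60.7
```

Emit:
servo_tool(
  deltas=[
    [[0, 0, 0, -0.001, 0], [0, 0, 0, -0.001, 0], [0, 0, 0, 0, 0], [0, 0, 0, 0, 0], [0, 0, 0, 0, 0], [0, 0, 0, 0, 0], [0, 0, 0, 0, 0], [0, 0, 0, 0, 0]],
  ],
)

```text
time: 13.35
tool_pos: [0.5663, -0.2266, 0.0906]
tool_rot: [0.0, 0.042, 0.999, -0.0]
contact_force: [-3.6, 1.5, 7.2]
gripper_width: 0.148
grasp_force: 61.1
```

Emit:
servo_tool(
  deltas=[
    [[0, 0, 0, -0.001, 0], [0, 0, 0, -0.001, 0], [0, 0, 0, 0, 0], [0, 0, 0, 0, 0], [0, 0, 0, 0, 0], [0, 0, 0, 0, 0], [0, 0, 0, 0, 0], [0, 0, 0, 0, 0]],
  ],
)

```text
time: 14.15
tool_pos: [0.5663, -0.2266, 0.0892]
tool_rot: [0.0, 0.042, 0.999, -0.0]
contact_force: [-4.8, 2.1, 10.0]
gripper_width: 0.149
grasp_force: 61.6
```

```bash
python3 - <<'E'
from cov import *
p,W=cloud("wrist"); s=manip.state(); print(s["tool_pos"],s["tool_rot"],s["contact_force"],s["ft_torque"])
print(cov(W,np.array([.5657,-.2265]),-4.93,.066))
V2=cloud("scene")[1]; print("scene",cov(V2,np.array([.5657,-.2265]),-4.93,.066)); print("wing",rect(V2,box(V2,.59,.65,-.28,-.18,.075,.1)))
V,Q=cloud("side")
save("pics/g.png",cv2.resize(V[150:300,250:450],(800,600)))
E
```

```text
[ 0.56629962 -0.22659844  0.08916763] [ 1.68250694e-04  4.18342977e-02  9.99124537e-01 -1.50190222e-04] [-4.81042628  2.80942403 11.00623102] [ 0.36715147  0.76669363 -0.04479004]
(44599, 'tilt/z', array([0.0107, 0.002 , 0.0653]), 'x-', (np.float64(-0.0891), np.float64(0.14)), 'x+', (np.float64(0.0087), np.float64(0.98)), 'y-', (np.float64(-0.064), np.float64(0.17)), 'y+', (np.float64(0.0625), np.float64(-0.32)))
scene (1275, 'tilt/z', array([-0.0058, -0.0052,  0.0658]), 'x-', (np.float64(-0.018), np.float64(-49.43)), 'x+', (np.float64(0.089), np.float64(-1.69)), 'y-', (np.float64(-0.0879), np.float64(-121.92)), 'y+', (np.float64(0.059), np.float64(-3.05)))
wing (101, array([ 609.7, -233.3]), array([31.7, 34.5]), 15.21, np.float64(0.0889))
```

View pics/g.png

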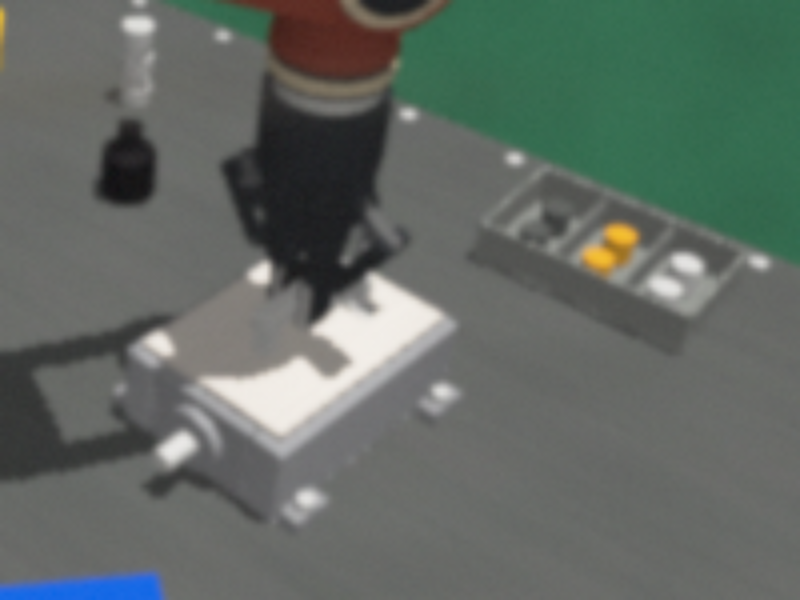

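The side view shows the cover square on the box with the wing up through it near (360,290), and the plate top is at about 65 mm. I'll press a little more for margin.

Emit:
servo_tool(
  deltas=[
    [[0, 0, 0, -0.001, 0], [0, 0, 0, -0.001, 0], [0, 0, 0, -0.001, 0], [0, 0, 0, 0, 0], [0, 0, 0, 0, 0], [0, 0, 0, 0, 0], [0, 0, 0, 0, 0], [0, 0, 0, 0, 0]],
  ],
)

```text
time: 15.1
tool_pos: [0.5663, -0.2266, 0.0891]
tool_rot: [-0.0, 0.042, 0.999, -0.0]
contact_force: [-14.0, 6.4, 24.1]
gripper_width: 0.145
grasp_force: 63.6
```

```bash
python3 - <<'E'
from cov import *
p,W=cloud("wrist"); s=manip.state(); print(s["tool_pos"],s["tool_rot"],s["contact_force"])
c=np.array([.5657,-.2265]);a=np.radians(-4.93); d=W[...,:2]-c; X=d@[np.cos(a),np.sin(a)]; Y=d@[-np.sin(a),np.cos(a)]
m=(abs(X+.05)<.025)&(abs(Y)<.052)&(abs(W[...,2]-.066)<.006)
Q=np.c_[X[m],Y[m],np.ones(m.sum())]; print("plate top plane",np.linalg.lstsq(Q,W[...,2][m],rcond=None)[0].round(4))
r=W[(X<-.084)&(X>-.0885)&(abs(Y)<.06)&(W[...,2]>.04)]; print("rim z",np.nanmedian(r[:,2]))
E
```

```text
[ 0.56631505 -0.2266241   0.08909615] [-3.67819222e-04  4.17172507e-02  9.99129386e-01 -7.04600331e-05] [-14.00748671   5.66486814  24.16894049]
plate top plane [ 0.0006 -0.0006  0.0655]
rim z 0.06026566741905087
```

The cover has bottomed on the metal: the plate top is 5.2 mm above the rim, it is level, and the push is 24 N. I'm handing it in.

```bash
python3 -c "
from plant import manip
print(manip.job_done())"
```

```text
the job is handed in; nothing more can be done
None
```

The wing is turned straight across, the cover sits flush on the metal rim with the wing up through its slot, and the gripper is still holding it down at about 24 N; I've handed the job in, but no verdict came back.

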